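# Unhook the shackle from the rope block and stow it

### The arm

A 6-joint arm with a two-finger parallel gripper is mounted at the origin on the work surface. World frame = base frame: x ahead of the robot, y to its left, z up, the work surface at z = 0. Lengths are in mm, angles in degrees, forces in N, time in s.
With the tool pointing down it reaches from about 300 to 850 mm from the base axis. Payload 4.2 kg.
Tool frame: the origin (TCP) lies on the centre line of the jaws, within the pads' length; the fingertips stand 14 mm ahead of it and the grasp point (between the pads) lies 5 mm behind it (env.finger_overhang is the z of the fingertips in the tool frame, in mm); z points along the fingers, y is the line along which they close (so a half turn about z gives the same grasp; the last joint's range is limited). The gripper opens to 91 mm and grips with 3 to 60 N. Pads are 32 mm wide; open, the fingers measure 118 mm over their backs; the gripper's body (76 mm by 178 mm) begins 60 mm behind the grasp point.
Start: joints at [-71.62, 18.312, 89.639, -0, 72.044, -1.146], TCP at [192.192, -541.945, 227.976] pointing down, gripper open.
Joint ranges: [-177.97, 177.97], [-48.28, 115.42], [12.27, 149.76], [-77.06, 257.06], [2.81, 150.46], [-146.56, 146.56]. Speed limits (degrees/s): [147.25, 147.25, 180, 180, 180, 180].

### API

Orientations are given as [roll, pitch, yaw] about the fixed x, y, z axes, in that order (R = Rz(yaw) Ry(pitch) Rx(roll)).
In Python, from workcell import sensors, viewer, env gives the robot as it stands. The module is installed in compiled form; this text tells all that it offers.
- The arm moves only by the tool step_arm, never from a script. Its argument "plan" is one flat list of numbers, 6 for each row, row after row: the shift along the tool's x, y, z in cm, then the turn, a rotation vector about the tool's x, y, z in rad. In form: [x, y, z, wx, wy, wz, x, y, z, wx, wy, wz, ...]. A call has 1 to 5 rows; each row shifts and turns the commanded pose from where the row before left it, along the tool's axes as they then stand; what a row does not reach is not made up. A row lasts 1/12 s, in which the tool goes at most 41.7 mm and 7.16 degrees, less where a joint would pass 70% of its speed; a pose out of reach is approached as far as the arm can. A call is refused whole if a number of a shift passes 4.17 or a number of a turn 0.125, either way. A call with a gripper value outside its range is refused whole. "hand" is the finger opening in cm, from 0 to 9.12, set as the call begins (left out, the last holds). The fingers move at their own pace and stop on an object; "newtons" is the grip in N (left out, the last holds). Time passes only in rows, so rows that do not move let the fingers close. It gives the time, the measured TCP pose, the force, the opening and the grip force at its end, in the units of the state.
- sensors.state(): the state, without advancing time (a new reading comes with each control period).
- viewer.grab_frame(name): name is "side" or "top"; returns a dict with "img" (384x512x3 uint8, red, green, blue), "fx", "fy", "cx", "cy" (pixels), "position" and "attitude" of the camera in the world. Camera axes: x right, y down, z forward; pixel columns grow to the right and rows downward; lengths in mm; the calibration is good to about 2 mm. A picture is of the moment at which its call begins. There is no depth.
- env.job_done(): hands the job in; it is judged then, once.
Trained networks look in a picture, given as the dict that the camera call returned (one of the last four; its "shot" number tells which), for a name from the list of things; names that differ only in an ending like _2 or _b are one class to them, and where a whole thing is asked for, a point or a joint stands for the part that bears it (a point fixed in the world has none). Each returns a list of dicts, best first, with "score" (0 to 1); they miss things now and then, are a little off and sometimes report something else, mostly with a low value. They report only what shows in the picture. A call takes as long as a camera call. They do not tell look-alikes from the thing itself.
- viewer.boxes_of(name, picture): "location" ([column, row] in pixels, amid what is visible of it).
- viewer.pinpoint(name, picture): "location" ([column, row] in pixels: a listed point, or the origin of a listed thing).
The state is a dict: "time_s": time; "qpos": joint angles; "qvel": joint speeds; "effort": joint torques, N m; "ee_pos": TCP position; "ee_rot": TCP orientation; "force": force on the tool from outside, world axes, zero at the start; "torque": the same for the moment, N m; "gripper_width": finger opening in mm; "gripper_force": force on a finger pad.
Only numpy, scipy, OpenCV 4.12 (cv2) and the standard library are available. Lean on these libraries where they do the work, as an engineer would, in place of code of your own. Each camera call takes 0.05 s, during which the arm holds its last target. There are 200 camera calls.

### The job

Take the bow shackle off the rope block's latch hook: push its crown right forward into the end of the hook, press the sprung brass keeper down with the shackle's own pin (keep the gripper off the keeper), lead the crown out between keeper and nose, and lift it clear so that the keeper shuts. Then lay the shackle in the empty bay of the grey gear tray without dropping it. Go by feel with a light hand, never more than about 35 N on the hook, and leave everything else where it is.

Things in the scene. Friction and masses are not known exactly. Their poses are not given: they have to be found in the camera images.
- hook_block: Heavy red rope block (does not shift) lying on a wooden board, with a dark steel hook. Origin on the counter under the nominal bowl centre; x runs from the bowl along the shank to the block, z up; the hook is flat in the x-z plane, throat upward. Swivel nut starts at x = 80 mm, block at 92, board (18 mm high) at 73; block top 74 mm up. This pose does not tell how far the hook sits in its swivel.
- bowl_nominal (a point): Point fixed to the block, 46 mm up, axes as hook_block: bowl centre of the hook at mid play. The hook itself (and keeper) sits up to 6.5 mm nearer or further along x, stiff in its worn swivel; that is not measured, feel for it. Hook bar 17 mm thick, bowl inner radius 22, open at the top; nose end: a ball of radius 7 mm centred 6 mm in front (-x) of the bowl centre, 30 above it.
- keeper (a joint): Keeper angle, rad: 0 shut, growing as it is pressed down into the hook, stop at 0.66; it cannot open outward. Brass plate 12 mm wide, 4 thick, reaching 60.5 mm from its hinge (52 mm behind and 14 above the true bowl centre, barrel radius 4.5) forward, rising 6.5 degrees, to under the nose. Spring 0.07 N m shut, 0.18 at the stop: 4.5 to 11 N pressed 16 mm from the hinge. Shuts when let go.
- shackle: Loose bow shackle, about 0.34 kg, bar 11 mm thick, yellow pin 13 mm thick. Origin 18 mm from the pin axis and 34 mm from the crown bar's centre; x from crown to pin, y along the pin. 48 mm wide over the flat pin ends (19 mm discs), ears 21 mm round, 22 apart inside, bow 54 wide outside. At the start the keeper passes through it: crown inside the hook below the keeper, pin on top of it.
- pin_mid (a point): Middle of the shackle's pin (pin along y of the shackle). The place to grip, across the two flat ends, 48 mm apart; the hook passes between the ears.
- crown (a point): Centre of the bar (radius 5.5 mm) in the middle of the shackle's bow, 52 mm from the pin axis. It gets past the keeper's free end only when pushed right forward against the end of the bowl (bar centre 16 mm in front of the true bowl centre) with the keeper pressed down to about 0.4 to 0.6 rad; else the keeper's end catches on it.
- tray: Grey fixed gear tray, 265 (x) by 145 (y) by 40 mm high, walls 4 mm, one divider across its middle: two bays 127 by 137 mm. Origin centre of the underside. The bay on its -x side is empty, the other holds a steel ring. It stands left or right of the hook.
- empty_bay (a point): Middle of the floor of the tray's empty bay, 4 mm above the counter.
- lifting_ring: Loose steel ring, 68 mm across, 12 mm bar, lying in the tray's other bay; origin at its centre, underside. Leave it.
- drill_case: Black and orange closed drill case, fixed, 250 by 150 mm, 90 high with its handle; on the side of the hook where the tray is not. Origin centre of the underside.
- wrench: Loose steel wrench 190 mm long lying flat on the counter near the robot; along its x. Leave it.
- tape_roll: Loose roll of orange packing tape lying flat, 95 mm wide, 48 high; origin centre of the underside. Leave it.
- tape_measure: Loose yellow tape measure, 72 by 36 by 66 mm high; origin centre of the underside. Leave it.
- screwdriver: Loose red-handled screwdriver 200 mm long lying on the counter. Leave it.
There are look-alikes about, which are no part of the job. What is shaped like the shackle but red or turquoise is not meant.

How it is judged (in metres and radians):
On the way, in this order (a step that is already met when the one before it is completed fails the run):
1. the shackle presses the keeper open (value of joint keeper above 0.3 rad and contact force between shackle and keeper above 1 N), for 0.1 s.
2. the shackle is lifted clear of the hook and the keeper has shut (value of joint keeper below 0.06 rad and distance between crown and bowl_nominal above 0.08 m), for 0.1 s.
At the end, for the whole second after the job is handed in: The shackle lies in the tray's empty bay (its middle within the bay, pin and crown both below 45 mm height), at rest (under 0.02 m/s) and resting on the tray; the keeper is shut (below 0.06 rad) (x of shackle in the frame of empty_bay between -0.06 and 0.06 m and y of shackle in the frame of empty_bay between -0.065 and 0.065 m and height (world z) of each of pin_mid, crown below 0.045 m and contact force between shackle and tray above 0.5 N and linear speed of shackle below 0.02 m/s and value of joint keeper below 0.06 rad); the robot touches nothing.
It fails at once if the shackle bears on the hook or keeper with more than 35 N (contact force between shackle and hook_block above 35 N).
It fails at once if the gripper touches the keeper (contact force between any of the fingers, the arm and keeper above 0.5 N).
It fails at once if the shackle falls: faster than 0.8 m/s with the fingers off it (linear speed of shackle above 0.8 m/s and contact force between the fingers and shackle below 0.1 N).
It fails at once if another loose thing is moved more than 30 mm (distance of any of lifting_ring, wrench, tape_roll, tape_measure, screwdriver from where it was at the start of the episode above 0.03 m).
It also fails if it takes over 70 s, if anything falls off the work surface, if the arm or the gripper's body presses on something with over 40 N, if the wrist force passes 120 N, or if a joint passes its speed limit or range.

## Working session

There is one attempt and no reset: what is moved stays moved. The work goes in short steps, Python scripts to look and compute and a tool call to move; the robot and the scene stay as the last step left them, time stands still between calls to the robot, and variables do not carry over. Pictures are saved under pics/ and viewed, at most 12 in all, crops included, and the job is handed in when it is done.

Besides the shell and the picture viewer there is one more tool, called after "Call:" by a JSON object that holds its "fn" and its "kwargs". step_arm: Moves the arm, as the interface text tells. Its arguments: {"type":"object","properties":{"plan":{"type":"array","items":{"type":"number"}},"hand":{"type":"number"},"newtons":{"type":"number"}},"required":["plan"]}

```bash
mkdir -p pics; ls; cat > h.py <<'E'
import numpy as np, cv2, json
from scipy.spatial.transform import Rotation as R
from workcell import sensors, viewer, env
def cam(f):
    a=np.array(f["attitude"],float); p=np.array(f["position"],float)
    M=a if a.shape==(3,3) else R.from_euler('xyz',a,degrees=True).as_matrix()
    return M,p
def ray(f,px):
    M,p=cam(f); d=M@np.array([(px[0]-f["cx"])/f["fx"],(px[1]-f["cy"])/f["fy"],1]); return p,d/np.linalg.norm(d)
def onz(f,px,z):
    p,d=ray(f,px); return p+d*(z-p[2])/d[2]
def proj(f,X):
    M,p=cam(f); c=M.T@(np.array(X)-p); return [f["fx"]*c[0]/c[2]+f["cx"],f["fy"]*c[1]/c[2]+f["cy"]]
def tri(f1,a,f2,b):
    p1,d1=ray(f1,a);p2,d2=ray(f2,b)
    A=np.stack([d1,-d2],1); s=np.linalg.lstsq(A,p2-p1,rcond=None)[0]
    q1=p1+d1*s[0];q2=p2+d2*s[1]; return (q1+q2)/2,np.linalg.norm(q1-q2)
E
python3 - <<'E'
from h import *
F={}
for n in ("side","top"):
    f=viewer.grab_frame(n);F[n]=f
    cv2.imwrite(f"pics/{n}0.png",f["img"][:,:,::-1])
    print(n,f["position"],f["attitude"],f["fx"],f["cx"],f["cy"])
    for k in ("hook_block","bowl_nominal","shackle","pin_mid","crown","tray","empty_bay","drill_case"):
        print(k,[(np.round(r["location"],1).tolist(),round(r["score"],2)) for r in viewer.pinpoint(k,f)[:3]])
E
```

```text
pics
side [468.89036964 657.24264373 753.65137829] [-131.57896942   -1.22709402 -169.45244756] 395.0817226914182 253.10368900755208 188.99932835933367
hook_block [([274.5, 233.6], 0.79)]
bowl_nominal [([273.5, 217.8], 0.56)]
shackle [([281.7, 276.6], 0.96), ([318.2, 211.0], 0.71), ([256.1, 216.9], 0.69)]
pin_mid [([278.3, 272.2], 0.96), ([217.6, 188.7], 0.66), ([321.1, 205.6], 0.54)]
crown [([315.0, 217.7], 0.81), ([270.5, 220.9], 0.53), ([232.2, 194.8], 0.53)]
tray [([245.3, 347.7], 0.65)]
empty_bay [([276.3, 353.5], 0.78), ([271.1, 219.9], 0.51), ([273.5, 214.9], 0.18)]
drill_case [([287.0, 165.8], 0.56)]
top [ 403.62706834  -77.69872245 1275.16749255] [-171.53155578    0.34365119  -89.08570149] 468.14728902630367 255.32327677744385 181.77272874325064
hook_block [([240.6, 204.6], 0.67)]
bowl_nominal [([239.9, 203.1], 0.61)]
shackle [([286.8, 144.5], 0.67), ([241.2, 188.7], 0.51), ([190.2, 222.0], 0.51)]
pin_mid [([194.1, 211.7], 0.81), ([288.4, 137.0], 0.6), ([235.9, 183.5], 0.57)]
crown [([284.5, 157.0], 0.76), ([242.2, 202.1], 0.68), ([264.4, 240.3], 0.66)]
tray [([126.3, 196.4], 0.56)]
empty_bay [([122.1, 220.6], 0.59), ([131.3, 126.4], 0.32)]
drill_case [([341.3, 207.8], 0.96)]
```

```bash
python3 -c "
import cv2,numpy as np
a=cv2.imread('pics/side0.png');b=cv2.imread('pics/top0.png')
cv2.imwrite('pics/both0.png',cv2.resize(np.vstack([a,b]),(400,600)) if 0 else np.hstack([cv2.resize(a,(400,300)),cv2.resize(b,(400,300))]))"
```

```text
(no output)
```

View pics/side0.png

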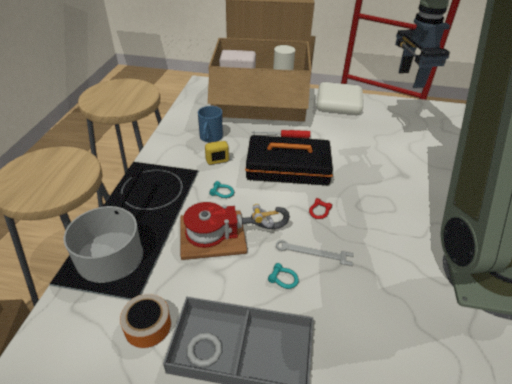

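View pics/top0.png

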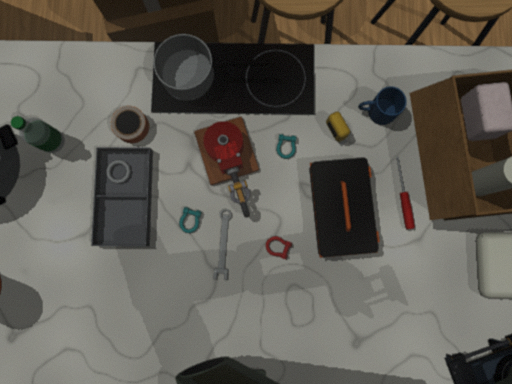

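The side view shows the red block at (207,225) with its hook toward (285,217) and the shackle at about (265,213). In the top view the hook is at (240,195) and the tray at (123,197), with its empty bay at (122,220). The shackles at (190,220), (287,146) and (279,247) are look-alikes.

```bash
python3 - <<'E'
import cv2,numpy as np
a=cv2.imread('pics/side0.png')[190:250,220:300];b=cv2.imread('pics/top0.png')[160:220,200:280]
cv2.imwrite('pics/crop0.png',np.vstack([cv2.resize(x,(400,300),interpolation=cv2.INTER_CUBIC) for x in (a,b)]))
from h import *
f=viewer.grab_frame("side");g=viewer.grab_frame("top")
q=lambda n,z,a,b:print(n,np.round(tri(f,a,g,b)[0],1),round(tri(f,a,g,b)[1],1), np.round(onz(f,a,z),1),np.round(onz(g,b,z),1))
q("hb",0,(274.5,233.6),(240.6,204.6))
q("bowl",46,(273.5,217.8),(239.9,203.1))
q("tray",0,(245.3,347.7),(126.3,196.4))
q("bay",4,(276.3,353.5),(122.1,220.6))
for n in ("hook_block","shackle","tray","keeper"):
  for c in (f,g): print(n,[(np.round(r["location"],1).tolist(),round(r["score"],2)) for r in viewer.boxes_of(n,c)[:4]])
E
```

```text
hb [527.  -27.5  -4. ] 6.1 [523.6 -23.6   0. ] [529.6 -27.8   0. ]
bowl [529.1 -27.9  52. ] 1.4 [530.3 -33.8  46. ] [529.  -27.6  46. ]
tray [ 5.423e+02  2.866e+02 -3.000e-01] 10.3 [537.1 287.2   0. ] [547.4 286.6   0. ]
bay [477.7 291.6   9.8] 5.2 [475.1 289.    4. ] [480.7 293.1   4. ]
hook_block [([215.5, 228.1], 0.76)]
hook_block [([226.3, 151.5], 0.92)]
shackle [([277.8, 275.2], 0.9), ([217.9, 183.2], 0.81), ([318.5, 204.7], 0.57), ([259.2, 216.9], 0.49)]
shackle [([283.0, 243.4], 0.82), ([184.5, 217.1], 0.72), ([238.6, 186.8], 0.68), ([287.4, 137.4], 0.47)]
tray [([246.0, 344.3], 0.74)]
tray [([122.9, 198.8], 0.85)]
keeper [([265.5, 216.0], 0.44)]
keeper [([243.2, 193.5], 0.42)]
```

View pics/crop0.png

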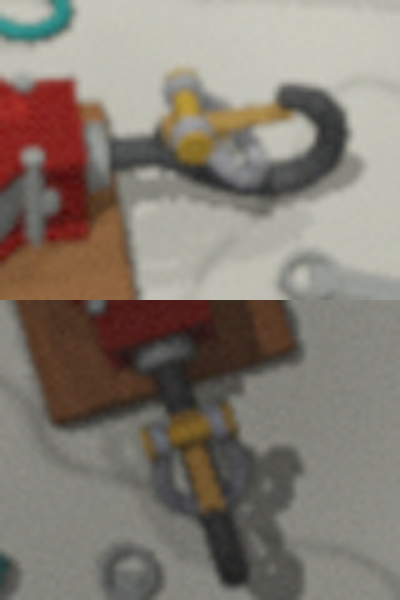

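The crops show the yellow pin across the keeper, with its ends at side pixels (259,218) and (257,208) and top pixels (230,188) and (247,183). The crown is inside the bowl, with the hook nose toward side (278,210) and top (246,214).

```bash
python3 - <<'E'
from h import *
f=viewer.grab_frame("side");g=viewer.grab_frame("top")
P=lambda *a:print(a[0],*[np.round(x,1) for x in a[1:]])
A=tri(f,(259,218.4),g,(230,188));B=tri(f,(256.6,207.6),g,(246.6,183.4))
P("pinL",*A);P("pinR",*B);d=A[0]-B[0];P("len",np.linalg.norm(d),np.degrees(np.arctan2(-d[0],d[1])),(A[0]+B[0])/2)
P("nutTop",onz(g,(232,170.4),50),"front",onz(g,(247,215.5),50))
n=onz(g,(232,170.4),50)-onz(g,(247,215.5),50);P("yaw hook",np.degrees(np.arctan2(n[1],n[0])))
# board edges top view
c=lambda x,y:onz(g,(200+x/5,160+(y-300)/5),18)
e=c(55,422)-c(300,348);P("board edge yaw",np.degrees(np.arctan2(e[1],e[0]))-90, (c(55,422)+c(300,348))/2, np.linalg.norm(e))
# nose tip side
t=tri(f,(220+283/5,190+95/5),g,(200+212/5,160+(515-300)/5));P("nose",*t)
print(sensors.state()["force"],sensors.state()["ee_rot"])
im=g["img"][155:225,150:290];s=f["img"][180:250,210:300]
E
```

```text
pinL [564.   -2.1  69.4] 3.4
pinR [577.5 -44.8  62.3] 3.8
len 45.4 17.6 [570.7 -23.4  65.8]Traceback (most recent call last):
  File "<stdin>", line 6, in <module>
  File "<stdin>", line 3, in <lambda>
    return _wrapfunc(a, 'round', decimals=decimals, out=out)
    return _wrapit(obj, method, *args, **kwds)
    result = getattr(arr, method)(*args, **kwds)
numpy._core._exceptions._UFuncNoLoopError: ufunc 'multiply' did not contain a loop with signature matching types (dtype('<U5'), dtype('float64')) -> None
```

```bash
python3 - <<'E'
from h import *
f=viewer.grab_frame("side");g=viewer.grab_frame("top")
n=onz(g,(232,170.4),50)-onz(g,(247,215.5),50);print("yaw hook",np.degrees(np.arctan2(n[1],n[0])),onz(g,(232,170.4),50),onz(g,(247,215.5),50))
c=lambda x,y:onz(g,(200+x/5,160+(y-300)/5),18)
e=c(55,422)-c(300,348);print("board edge yaw",np.degrees(np.arctan2(e[1],e[0]))-90, (c(55,422)+c(300,348))/2, np.linalg.norm(e))
print("nose",tri(f,(220+283/5,190+95/5),g,(200+212/5,160+(515-300)/5)))
s=sensors.state();print(s["force"],s["ee_rot"])
E
```

```text
yaw hook 19.440581958653574 [615.50849087  -5.00388455  50.        ] [496.30926981 -47.07547792  50.        ]
board edge yaw 17.89586536564707 [603.01751759 -13.18613185  18.        ] 139.12342821540315
nose (array([525.40635546, -35.30105915,  76.60868543]), np.float64(1.7016034829796245))
[ 0.04537395  0.41665111 -0.1055112 ] [1.79993819e+02 1.44816219e-03 1.95271783e+01]
```

Call:
{"fn": "step_arm", "kwargs": {"plan": [3.3, -2.26, 0, 0, 0, 0.026, 3.3, -2.26, 0, 0, 0, 0, 3.3, -2.26, 0, 0, 0, 0, 3.3, -2.26, 0, 0, 0, 0, 3.3, -2.26, 0, 0, 0, 0], "hand": 7.5}}

```text
time_s: 2.02
ee_pos: [314.0, -381.3, 228.1]
ee_rot: [180.0, -0.0, 18.0]
force: [0.2, 0.1, -0.8]
gripper_width: 75.2
gripper_force: 0.0
```

Call:
{"fn": "step_arm", "kwargs": {"plan": [3.3, -2.26, 0, 0, 0, 0, 3.3, -2.26, 0, 0, 0, 0, 3.3, -2.26, 0, 0, 0, 0, 3.3, -2.26, 0, 0, 0, 0, 3.3, -2.26, 0, 0, 0, 0]}}

```text
time_s: 2.43
ee_pos: [436.1, -222.5, 228.2]
ee_rot: [180.0, -0.0, 18.0]
force: [-0.0, -0.3, -0.2]
gripper_width: 75.0
gripper_force: 0.0
```

Call:
{"fn": "step_arm", "kwargs": {"plan": [3.3, -2.26, 1, 0, 0, 0, 3.3, -2.26, 1, 0, 0, 0, 3.3, -2.26, 1, 0, 0, 0, 3.3, -2.26, 1, 0, 0, 0, 0, 0, 0, 0, 0, 0]}}

```text
time_s: 2.85
ee_pos: [535.5, -92.1, 186.0]
ee_rot: [-179.8, -0.0, 18.4]
force: [-0.2, -0.4, 1.1]
gripper_width: 74.8
gripper_force: 0.0
```

Call:
{"fn": "step_arm", "kwargs": {"plan": [2.7, -2.73, 0, 0, 0, 0, 2.7, -2.73, 0, 0, 0, 0, 0, 0, 2.5, 0, 0, 0, 0, 0, 2.5, 0, 0, 0, 0, 0, 0, 0, 0, 0]}}

```text
time_s: 3.27
ee_pos: [564.0, -28.2, 133.7]
ee_rot: [-179.8, 0.5, 18.1]
force: [-1.4, 0.3, -0.3]
gripper_width: 74.9
gripper_force: 0.0
```

```bash
python3 - <<'E'
from h import *
s=sensors.state();print(s["ee_pos"],s["ee_rot"],s["force"])
f=viewer.grab_frame("side");g=viewer.grab_frame("top")
print("grasp px",proj(f,s["ee_pos"]),proj(g,s["ee_pos"]))
a=f["img"][180:250,210:310];b=g["img"][150:220,190:290]
cv2.imwrite('pics/c1.png',np.vstack([cv2.resize(x,(430,300),interpolation=cv2.INTER_CUBIC) for x in (a,b)])[:,:,::-1])
E
```

```text
[563.98961274 -28.20912928 133.68231659] [-179.81139979    0.51007385   18.11165959] [-1.40855904  0.33342773 -0.32595247]
grasp px [np.float64(261.05565593431993), np.float64(191.29642759689784)] [np.float64(239.05131049958138), np.float64(185.33099393065993)]
```

View pics/c1.png

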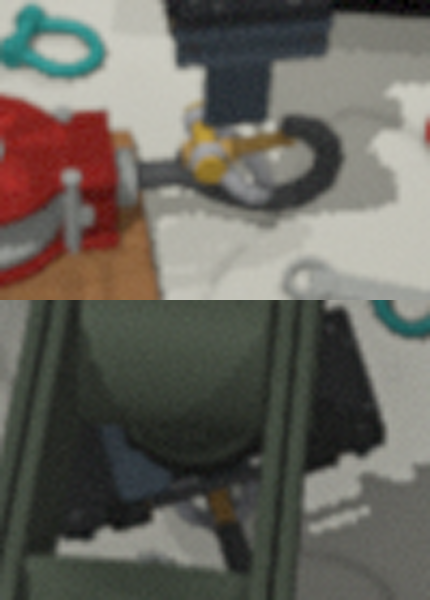

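Side view: the near finger's tip ends at about (266,208), and the near pin disc is at (258.4,218.4). The fingers therefore need to go a little toward the block. The arm hides the top view.

```bash
python3 - <<'E'
from h import *
f=viewer.grab_frame("side")
th=np.radians(18);ux=np.array([np.cos(th),np.sin(th),0]);uy=np.array([-np.sin(th),np.cos(th),0])
for z in (67,70,73):
    q=onz(f,(258.4,218.4),z); print(z,"pin mid",q-24*uy)
s=sensors.state();e=np.array(s["ee_pos"]);print(e,s["ee_rot"],s["force"])
# check calibration: near finger tip bottom edges, inner face at 37.5 lateral, 14 ahead
for dx in (-16,16):
  for dy in (37.5,59): print(dx,dy,np.round(proj(f,e+dx*ux+dy*uy+[0,0,-14]),1))
E
```

```text
67 pin mid [571.41440441 -26.6893023   67.        ]
70 pin mid [570.9988764  -23.80090823  70.        ]
73 pin mid [570.58334839 -20.91251416  73.        ]
[567.57929322 -29.30680911 138.88452518] [ 1.79968430e+02 -5.86565527e-02  1.80037049e+01] [-0.42425554 -0.57325064 -0.22144143]
-16 37.5 [268.7 203.9]
-16 59 [270.2 210.5]
16 37.5 [254.9 205. ]
16 59 [256.2 211.6]
```

Call:
{"fn": "step_arm", "kwargs": {"plan": [-1.29, -0.42, 1.0, 0, 0, 0, 0, 0, 0, 0, 0.1, 0, 0, 0, 0, 0, 0.1, 0, 0, 0, 0, 0, 0.1, 0, 0, 0, 0, 0, 0.1, 0], "hand": 7.5}}

```text
time_s: 3.83
ee_pos: [555.0, -29.9, 131.1]
ee_rot: [179.7, -23.4, 18.1]
force: [-0.2, 1.8, -0.5]
gripper_width: 75.4
gripper_force: 0.0
```

Call:
{"fn": "step_arm", "kwargs": {"plan": [0, 0, 0, 0, 0, 0, 0, 0, 0, 0, 0, 0, 0, 0, 0, 0, 0, 0]}}

```text
time_s: 4.08
ee_pos: [555.6, -29.5, 129.9]
ee_rot: [179.9, -23.0, 18.1]
force: [0.5, 0.9, 0.6]
gripper_width: 75.4
gripper_force: 0.0
```

Call:
{"fn": "step_arm", "kwargs": {"plan": [-0.22, -0.05, 2.5, 0, 0, 0, -0.22, 0, 2.0, 0, 0, 0, 0, 0, 1.0, 0, 0, 0, 0, 0, 0, 0, 0, 0, 0, 0, 0, 0, 0, 0]}}

```text
time_s: 4.5
ee_pos: [571.1, -22.7, 75.7]
ee_rot: [180.0, -22.9, 18.1]
force: [0.1, -0.9, 0.6]
gripper_width: 75.0
gripper_force: 0.0
```

```bash
python3 - <<'E'
from h import *
s=sensors.state();e=np.array(s["ee_pos"]);print(e,s["ee_rot"],s["force"])
f=viewer.grab_frame("side")
Rm=R.from_euler('xyz',s["ee_rot"],degrees=True).as_matrix()
print("final grasp px near face",proj(f,e+Rm@[0,-37,-5+11.5]))
b=f["img"][185:240,220:300]
cv2.imwrite('pics/c2.png',cv2.resize(b,(800,550),interpolation=cv2.INTER_CUBIC)[:,:,::-1])
E
```

```text
[571.14053935 -22.650528    75.72287799] [179.99671093 -22.91515964  18.09178682] [ 0.14313187 -0.90594881  0.56202128]
final grasp px near face [np.float64(257.98881611087177), np.float64(222.79815278744852)]
```

View pics/c2.png

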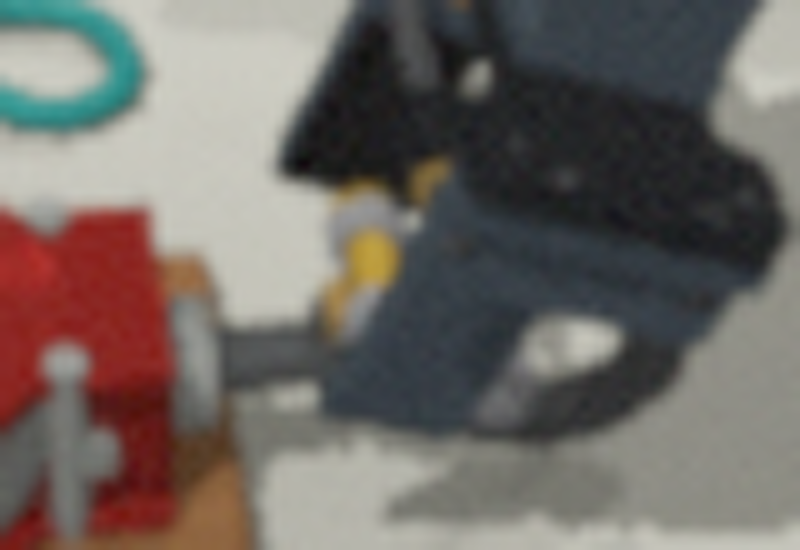

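The tilted near finger covers the near pin disc at about (259,218), with the pin's middle at crop (370,255). The alignment along the hook is good, so I go 10 mm further in and then close gently.

Call:
{"fn": "step_arm", "kwargs": {"plan": [0.1, 0.1, 0.6, 0, 0, 0, 0, 0, 0.4, 0, 0, 0, 0, 0, 0, 0, 0, 0]}}

```text
time_s: 4.8
ee_pos: [575.1, -22.4, 66.7]
ee_rot: [180.0, -22.9, 18.0]
force: [-0.8, 0.5, -0.7]
gripper_width: 75.0
gripper_force: 0.0
```

Call:
{"fn": "step_arm", "kwargs": {"plan": [0, 0, 0, 0, 0, 0, 0, 0, 0, 0, 0, 0, 0, 0, 0, 0, 0, 0], "hand": 5.4, "newtons": 4}}

```text
time_s: 5.05
ee_pos: [574.8, -22.5, 67.0]
ee_rot: [180.0, -22.9, 18.0]
force: [0.3, 0.6, -0.1]
gripper_width: 57.9
gripper_force: 0.0
```

Call:
{"fn": "step_arm", "kwargs": {"plan": [0, 0, 0, 0, 0, 0, 0, 0, 0, 0, 0, 0], "hand": 4.5, "newtons": 5}}

```text
time_s: 5.22
ee_pos: [574.9, -22.4, 67.0]
ee_rot: [180.0, -22.9, 18.0]
force: [-0.9, -0.3, 0.6]
gripper_width: 48.1
gripper_force: 5.0
```

Call:
{"fn": "step_arm", "kwargs": {"plan": [0, 0, 0, 0, 0, 0, 0, 0, 0, 0, 0, 0, 0, 0, 0, 0, 0, 0], "hand": 4.0, "newtons": 30}}

```text
time_s: 5.47
ee_pos: [574.9, -22.4, 67.0]
ee_rot: [180.0, -22.9, 18.0]
force: [-0.9, -0.7, 2.2]
gripper_width: 48.0
gripper_force: 30.0
```

```bash
python3 - <<'E'
from h import *
s=sensors.state();e=np.array(s["ee_pos"]);print(e,s["ee_rot"],s["force"],s["gripper_force"])
f=viewer.grab_frame("side")
th=np.radians(18);ux=np.array([np.cos(th),np.sin(th),0]);uy=np.array([-np.sin(th),np.cos(th),0])
O=np.array([575,-22.4,0]);
def hit(px):
    p,d=ray(f,px);t=(O-p)@uy/(d@uy);q=p+t*d;return [round((q-np.array([532,-33,46]))@ux,1),round(q[2]-46,1)]
for n,px in dict(crownnet=(270.5,220.9),bow=(268,223),hookfrontmost=(220+345/5,190+130/5),hooktop=(220+295/5,190+85/5),bottom=(220+265/5,190+208/5),pinmid=(257.8,213)).items(): print(n,hit(px))
b=f["img"][195:235,240:300]
cv2.imwrite('pics/c3.png',cv2.resize(b,(780,520),interpolation=cv2.INTER_CUBIC)[:,:,::-1])
E
```

```text
[574.88128957 -22.42923079  66.96501598] [179.98714825 -22.93675602  18.03984531] [-0.87880744 -0.66856106  2.15852155] 29.991794703528285
crownnet [np.float64(4.6), np.float64(-13.5)]
bow [np.float64(10.6), np.float64(-20.5)]
hookfrontmost [np.float64(-42.0), np.float64(-1.0)]
hooktop [np.float64(-14.2), np.float64(33.5)]
bottom [np.float64(-4.1), np.float64(-54.5)]
pinmid [np.float64(37.9), np.float64(18.3)]
```

View pics/c3.png

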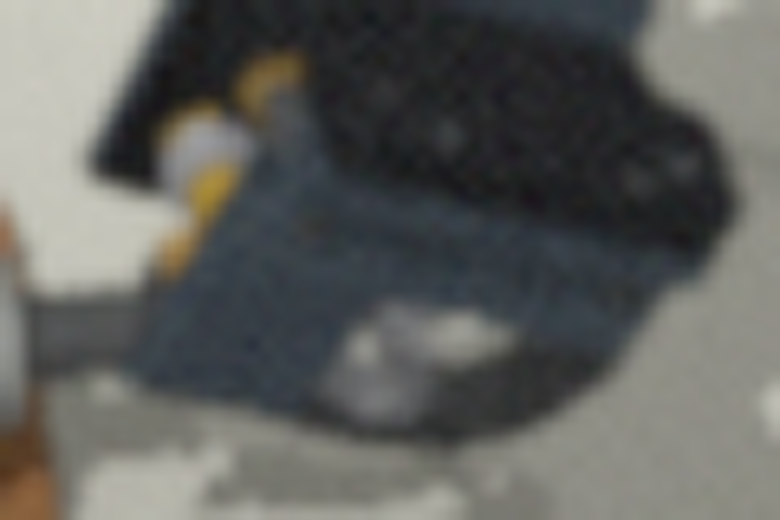

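Gripped across the pin ends, with an opening of 48.0 mm. The crown bar shows at about (269,224), which is near the bottom of the bowl with the shackle about 48° below level. Next I swing the crown up about the pin.

Call:
{"fn": "step_arm", "kwargs": {"plan": [0.04, 0, -0.1, 0, 0, 0, -0.04, 0, 0, 0, -0.0875, 0, -0.04, 0, 0, 0, -0.0875, 0, -0.04, 0, 0.03, 0, -0.0875, 0, -0.04, 0, 0.03, 0, -0.0875, 0]}}

```text
time_s: 5.93
ee_pos: [573.1, -22.6, 66.8]
ee_rot: [-180.0, -3.2, 18.1]
force: [1.4, 0.6, -3.1]
gripper_width: 47.4
gripper_force: 30.0
```

Call:
{"fn": "step_arm", "kwargs": {"plan": [0, 0, 0, 0, 0, 0, 0, 0, 0, 0, 0, 0]}}

```text
time_s: 6.1
ee_pos: [574.4, -21.6, 66.1]
ee_rot: [-179.9, -3.6, 18.2]
force: [2.1, 0.8, 0.7]
gripper_width: 47.8
gripper_force: 30.0
```

Call:
{"fn": "step_arm", "kwargs": {"plan": [-0.2, 0, -0.05, 0, 0, 0, -0.15, 0, 0, 0, 0, 0, 0, 0, 0, 0, 0, 0]}}

```text
time_s: 6.35
ee_pos: [568.6, -23.6, 66.9]
ee_rot: [-179.9, -3.4, 18.1]
force: [0.2, 0.6, -2.6]
gripper_width: 47.7
gripper_force: 30.0
```

Call:
{"fn": "step_arm", "kwargs": {"plan": [-0.15, 0, 0, 0, 0, 0, 0, 0, 0, 0, 0, 0]}}

```text
time_s: 6.52
ee_pos: [567.7, -24.1, 67.0]
ee_rot: [-179.9, -3.4, 18.1]
force: [-1.2, 0.6, -1.3]
gripper_width: 47.7
gripper_force: 30.0
```

Call:
{"fn": "step_arm", "kwargs": {"plan": [-0.15, 0, 0, 0, 0, 0, 0, 0, 0, 0, 0, 0]}}

```text
time_s: 6.68
ee_pos: [567.1, -24.4, 67.0]
ee_rot: [-179.9, -3.5, 18.1]
force: [-1.0, -0.3, -1.3]
gripper_width: 47.7
gripper_force: 30.0
```

Call:
{"fn": "step_arm", "kwargs": {"plan": [-0.15, 0, 0, 0, 0, 0, 0, 0, 0, 0, 0, 0]}}

```text
time_s: 6.85
ee_pos: [566.3, -24.8, 67.1]
ee_rot: [-179.9, -3.5, 18.1]
force: [0.9, 0.3, -1.0]
gripper_width: 47.7
gripper_force: 30.0
```

Call:
{"fn": "step_arm", "kwargs": {"plan": [-0.15, 0, 0, 0, 0, 0, 0, 0, 0, 0, 0, 0]}}

```text
time_s: 7.02
ee_pos: [565.1, -25.2, 67.1]
ee_rot: [-179.9, -3.6, 18.1]
force: [2.0, 0.1, 0.6]
gripper_width: 48.0
gripper_force: 30.0
```

Call:
{"fn": "step_arm", "kwargs": {"plan": [-0.15, 0, 0, 0, 0, 0, 0, 0, 0, 0, 0, 0]}}

```text
time_s: 7.18
ee_pos: [563.3, -25.7, 66.8]
ee_rot: [-179.9, -3.5, 18.1]
force: [2.3, 0.6, -0.0]
gripper_width: 47.8
gripper_force: 30.0
```

Call:
{"fn": "step_arm", "kwargs": {"plan": [-0.15, 0, 0, 0, 0, 0, 0, 0, 0, 0, 0, 0]}}

```text
time_s: 7.35
ee_pos: [561.4, -26.2, 66.5]
ee_rot: [-179.9, -3.5, 18.1]
force: [1.6, 0.4, 0.2]
gripper_width: 47.9
gripper_force: 30.0
```

Call:
{"fn": "step_arm", "kwargs": {"plan": [-0.15, 0, 0, 0, 0, 0, 0, 0, 0, 0, 0, 0]}}

```text
time_s: 7.52
ee_pos: [560.7, -26.5, 66.6]
ee_rot: [-179.9, -3.5, 18.1]
force: [2.6, 1.3, 0.5]
gripper_width: 48.1
gripper_force: 30.0
```

Call:
{"fn": "step_arm", "kwargs": {"plan": [-0.15, 0, 0, 0, 0, 0, 0, 0, 0, 0, 0, 0]}}

```text
time_s: 7.68
ee_pos: [560.5, -26.6, 66.9]
ee_rot: [-179.9, -3.7, 18.1]
force: [5.1, 3.5, 1.4]
gripper_width: 47.6
gripper_force: 30.0
```

Call:
{"fn": "step_arm", "kwargs": {"plan": [-0.15, 0, 0, 0, 0, 0, 0, 0, 0, 0, 0, 0]}}

```text
time_s: 7.85
ee_pos: [560.3, -26.7, 67.2]
ee_rot: [-179.9, -3.9, 18.0]
force: [7.0, 4.4, -0.1]
gripper_width: 48.0
gripper_force: 30.0
```

Call:
{"fn": "step_arm", "kwargs": {"plan": [0.05, 0, 0.2, 0, -0.04, 0, 0.05, 0, 0.2, 0, -0.04, 0, 0, 0, 0, 0, 0, 0]}}

```text
time_s: 8.1
ee_pos: [561.6, -26.4, 63.0]
ee_rot: [-180.0, 0.9, 18.1]
force: [5.1, 2.9, 3.9]
gripper_width: 47.8
gripper_force: 30.0
```

Call:
{"fn": "step_arm", "kwargs": {"plan": [0.05, 0, 0.2, 0, -0.04, 0, 0, 0, 0.1, 0, 0, 0, 0, 0, 0, 0, 0, 0]}}

```text
time_s: 8.35
ee_pos: [562.2, -26.4, 60.7]
ee_rot: [-180.0, 3.0, 18.1]
force: [5.7, 3.0, 5.5]
gripper_width: 47.5
gripper_force: 30.0
```

Call:
{"fn": "step_arm", "kwargs": {"plan": [0.05, 0, 0.2, 0, -0.04, 0, 0, 0, 0.1, 0, -0.02, 0, 0, 0, 0, 0, 0, 0]}}

```text
time_s: 8.6
ee_pos: [562.8, -26.2, 57.8]
ee_rot: [-180.0, 6.5, 18.1]
force: [6.5, 2.2, 8.6]
gripper_width: 47.4
gripper_force: 30.0
```

```bash
python3 - <<'E'
from h import *
s=sensors.state();e=np.array(s["ee_pos"]);print(e,s["ee_rot"],s["force"],s["torque"])
f=viewer.grab_frame("side")
b=f["img"][190:235,240:300]
cv2.imwrite('pics/c4.png',cv2.resize(b,(780,585),interpolation=cv2.INTER_CUBIC)[:,:,::-1])
E
```

```text
[562.79692648 -26.21673056  57.77635027] [-179.99843731    6.46703755   18.10267081] [6.51115488 2.20972154 8.61070228] [ 0.55495689 -0.89741205 -0.12388512]
```

View pics/c4.png

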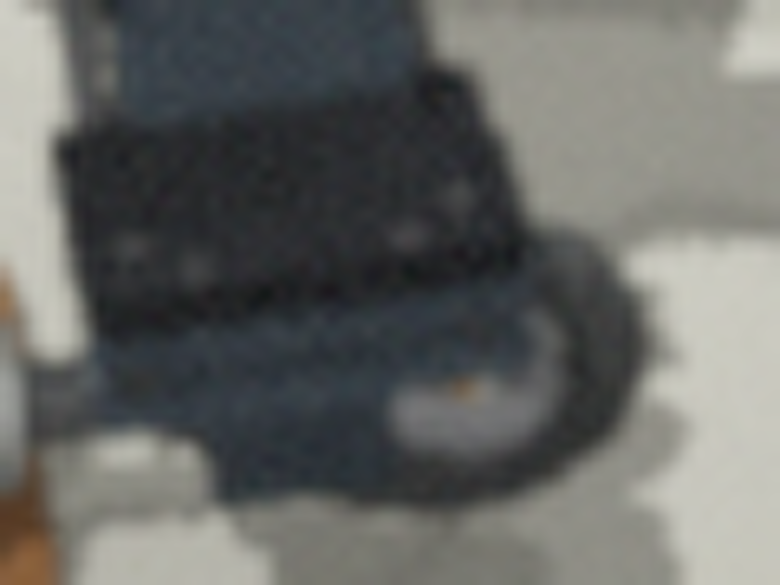

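The picture shows the crown forward in the end of the bowl at about (282,218), with the brass keeper end pressed down behind it at (276,220). Now I ease off the forward push and swing the crown up and back with the keeper still held down.

Call:
{"fn": "step_arm", "kwargs": {"plan": [0.3, 0, -0.05, 0, -0.04, 0, 0.2, 0, -0.1, 0, -0.05, 0, 0, 0, 0, 0, 0, 0]}}

```text
time_s: 8.9
ee_pos: [563.7, -25.6, 57.2]
ee_rot: [-179.9, 12.3, 18.2]
force: [-0.5, -1.0, 8.3]
gripper_width: 47.6
gripper_force: 30.1
```

Call:
{"fn": "step_arm", "kwargs": {"plan": [0.17, 0, -0.15, 0, 0, 0, 0.17, 0, -0.18, 0, -0.03, 0, 0, 0, 0, 0, 0, 0]}}

```text
time_s: 9.15
ee_pos: [565.2, -24.8, 59.5]
ee_rot: [-179.9, 14.1, 18.2]
force: [-4.4, -2.1, 6.5]
gripper_width: 48.1
gripper_force: 30.1
```

Call:
{"fn": "step_arm", "kwargs": {"plan": [0.18, 0, -0.13, 0, -0.02, 0, 0.14, 0, -0.13, 0, -0.02, 0, 0, 0, 0, 0, 0, 0]}}

```text
time_s: 9.4
ee_pos: [567.6, -23.8, 61.3]
ee_rot: [-179.8, 16.6, 18.2]
force: [-5.0, -3.0, 8.4]
gripper_width: 47.7
gripper_force: 30.1
```

Call:
{"fn": "step_arm", "kwargs": {"plan": [0.1, 0, -0.22, 0, 0.01, 0, 0.1, 0, -0.22, 0, 0.02, 0, 0, 0, 0, 0, 0, 0]}}

```text
time_s: 9.65
ee_pos: [572.9, -22.1, 64.7]
ee_rot: [-179.8, 14.3, 18.1]
force: [-1.8, -0.3, -1.4]
gripper_width: 48.0
gripper_force: 30.0
```

Call:
{"fn": "step_arm", "kwargs": {"plan": [0.05, 0, -0.2, 0, 0.02, 0, 0.1, 0, -0.15, 0, 0.02, 0, 0, 0, 0, 0, 0, 0]}}

```text
time_s: 9.9
ee_pos: [576.2, -21.2, 68.5]
ee_rot: [-179.9, 11.9, 18.1]
force: [-2.4, 1.1, -0.7]
gripper_width: 47.7
gripper_force: 30.0
```

```bash
python3 - <<'E'
from h import *
s=sensors.state();e=np.array(s["ee_pos"]);print(e,s["ee_rot"],s["force"],s["torque"])
f=viewer.grab_frame("side")
b=f["img"][190:235,240:300]
cv2.imwrite('pics/c5.png',cv2.resize(b,(780,585),interpolation=cv2.INTER_CUBIC)[:,:,::-1])
E
```

```text
[576.24893419 -21.24940466  68.45633899] [-179.89336424   11.91393306   18.10346522] [-2.43693505  1.13835074 -0.65464757] [ 0.00823503  0.19952716 -0.06187237]
```

View pics/c5.png

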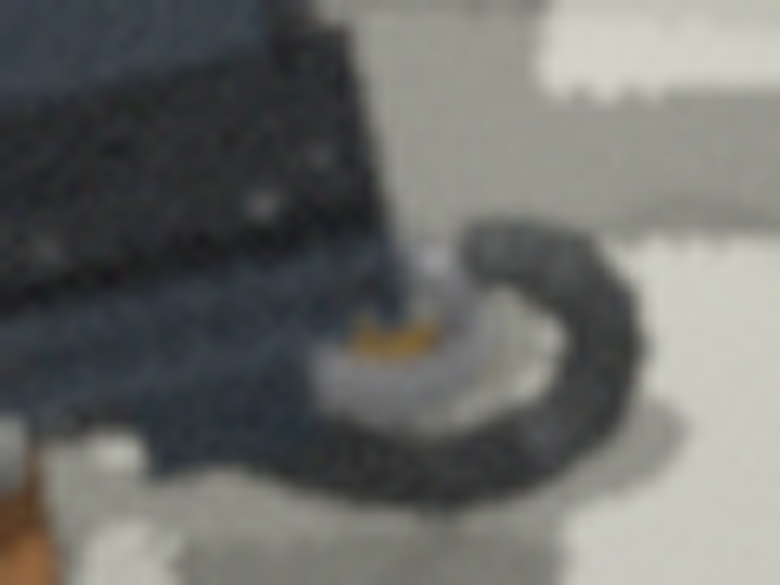

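Only a short piece of brass at about (270,216) shows inside the bow, and none crosses over the crown at (275,213). Together with the upward load of about 2.6 N, this puts the keeper under the crown. Now I move the crown back past the nose and lift.

Call:
{"fn": "step_arm", "kwargs": {"plan": [0.35, 0, -0.13, 0, 0, 0, 0.35, 0, -0.1, 0, 0, 0, 0.35, 0, -0.1, 0, 0, 0, 0, 0, 0, 0, 0, 0]}}

```text
time_s: 10.28
ee_pos: [588.2, -17.5, 69.0]
ee_rot: [-179.9, 11.9, 18.1]
force: [-0.2, 0.6, -0.1]
gripper_width: 47.6
gripper_force: 30.0
```

Call:
{"fn": "step_arm", "kwargs": {"plan": [-0.08, 0, -0.4, 0, 0, 0, -0.08, 0, -0.4, 0, 0, 0, 0, 0, 0, 0, 0, 0]}}

```text
time_s: 10.53
ee_pos: [587.8, -17.7, 78.2]
ee_rot: [-179.9, 11.9, 18.1]
force: [-0.8, -0.3, -0.9]
gripper_width: 47.7
gripper_force: 30.0
```

Call:
{"fn": "step_arm", "kwargs": {"plan": [-0.1, 0, -0.5, 0, 0, 0, -0.2, 0, -0.8, 0, 0, 0, 0, 0, 0, 0, 0, 0]}}

```text
time_s: 10.78
ee_pos: [587.9, -17.8, 92.2]
ee_rot: [-180.0, 11.8, 18.1]
force: [-0.3, 0.3, -1.9]
gripper_width: 47.6
gripper_force: 30.1
```

Call:
{"fn": "step_arm", "kwargs": {"plan": [-0.5, 0, -2.0, 0, 0, 0, -0.8, 0, -4.0, 0, 0, 0, -0.8, 0, -4.0, 0, 0, 0, -0.4, 0, -2.0, 0, 0, 0, 0, 0, 0, 0, 0, 0]}}

```text
time_s: 11.2
ee_pos: [590.2, -17.9, 218.9]
ee_rot: [179.9, 11.4, 18.1]
force: [0.7, -0.5, -2.7]
gripper_width: 47.4
gripper_force: 30.1
```

```bash
python3 - <<'E'
from h import *
s=sensors.state();e=np.array(s["ee_pos"]);print(e,s["ee_rot"],s["force"],s["gripper_width"])
f=viewer.grab_frame("side");g=viewer.grab_frame("top")
b=f["img"][130:250,190:310]
cv2.imwrite('pics/c6.png',np.hstack([cv2.resize(b,(440,440),interpolation=cv2.INTER_CUBIC),cv2.resize(f["img"][280:384,160:330],(360,440))])[:,:,::-1])
# tray corners by guess: project and refine by viewing numbers
for c in ((93,150),(153,148),(153,247),(93,246)): print(c,np.round(onz(g,c,40),1))
for n,z in (("tray",0),("empty_bay",4)):
  for c in (f,g): print(n,[(np.round(onz(c,r["location"],z),1).tolist(),round(r["score"],2)) for r in viewer.pinpoint(n,c)[:2]])
E
```

```text
[590.18642901 -17.93795034 218.89687858] [179.87592332  11.35740545  18.07973462] [ 0.72295849 -0.5124081  -2.72703451] 47.41444407473201
(93, 150) [667.5 372.3  40. ]
(153, 148) [675.4 210.4  40. ]
(153, 247) [410.8 197.6  40. ]
(93, 246) [410.9 355.1  40. ]
tray [([541.1, 289.4, 0.0], 0.94)]
tray [([533.8, 290.2, 0.0], 0.58)]
empty_bay [([473.5, 285.2, 4.0], 0.75)]
empty_bay [([477.3, 283.4, 4.0], 0.74)]
```

View pics/c6.png

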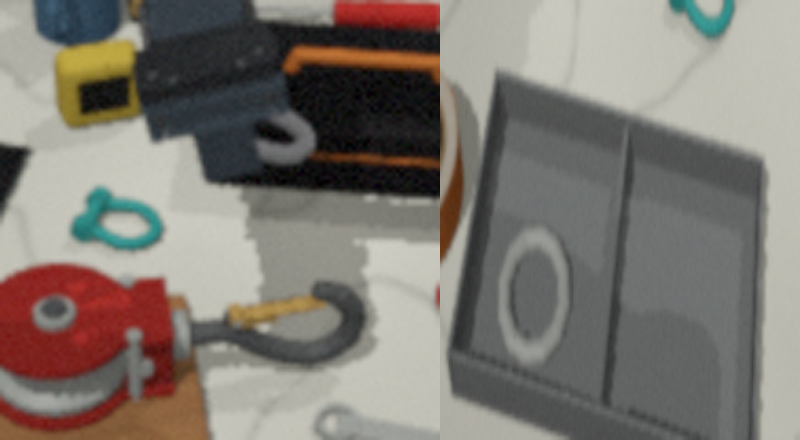

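The keeper is shut on the bare hook at side pixels (225–280, 205–215), and the shackle is in the grip, crown toward the robot. The right-hand bay, nearer the robot, is empty. Turning and moving to the tray.

Call:
{"fn": "step_arm", "kwargs": {"plan": [0, 0, 0, 0, 0.11, 0, 0, 0, 0, 0, 0, 0.125, 0, 0, 0, 0, 0, 0.125, 0, 0, 0, 0, 0, 0, 0, 0, 0, 0, 0, 0]}}

```text
time_s: 11.92
ee_pos: [586.9, -17.9, 212.0]
ee_rot: [178.7, 5.7, 3.9]
force: [-0.1, -0.6, -3.1]
gripper_width: 47.6
gripper_force: 30.1
```

Call:
{"fn": "step_arm", "kwargs": {"plan": [-0.7, -2.0, 0, 0, 0, 0, -0.7, -3.2, 0.3, 0, 0, 0, -0.7, -3.3, 0.3, 0, 0, 0, -0.7, -3.3, 0.3, 0, 0, 0, -0.7, -3.3, 0.3, 0, 0, 0]}}

```text
time_s: 12.33
ee_pos: [540.8, 131.3, 200.3]
ee_rot: [178.7, 5.6, 3.9]
force: [0.4, -0.2, -3.6]
gripper_width: 47.8
gripper_force: 30.1
```

Call:
{"fn": "step_arm", "kwargs": {"plan": [-0.7, -3.3, 0.5, 0, 0, 0, -0.7, -3.3, 0.5, 0, 0, 0, -0.7, -3.3, 0.5, 0, 0, 0, -0.7, -3.3, 0.5, 0, 0, 0, 0, 0, 0, 0, 0, 0]}}

```text
time_s: 12.75
ee_pos: [500.4, 264.6, 179.1]
ee_rot: [178.8, 5.8, 4.2]
force: [0.5, -0.5, -2.3]
gripper_width: 47.8
gripper_force: 30.1
```

Call:
{"fn": "step_arm", "kwargs": {"plan": [-0.7, -2.6, 1.0, 0, 0, 0, 0, 0, 0, 0, 0, 0, 0, 0, 0, 0, 0, 0, 0, 0, 0, 0, 0, 0]}}

```text
time_s: 13.08
ee_pos: [493.3, 284.1, 170.7]
ee_rot: [178.6, 5.6, 3.8]
force: [0.0, -0.7, -3.2]
gripper_width: 47.8
gripper_force: 30.1
```

Call:
{"fn": "step_arm", "kwargs": {"plan": [0.35, 0, 3.0, 0, 0, 0, 0.4, 0, 3.5, 0, 0, 0, 0.35, 0, 3.0, 0, 0, 0, 0.3, 0, 2.5, 0, 0, 0, 0, 0, 0, 0, 0, 0]}}

```text
time_s: 13.5
ee_pos: [493.2, 279.1, 45.8]
ee_rot: [178.4, 6.1, 3.7]
force: [-1.5, -0.8, -3.3]
gripper_width: 48.2
gripper_force: 30.1
```

```bash
python3 - <<'E'
from h import *
s=sensors.state();print(s["ee_pos"],s["ee_rot"],s["force"])
f=viewer.grab_frame("side")
cv2.imwrite('pics/c7.png',cv2.resize(f["img"][264:384,190:350],(800,600),interpolation=cv2.INTER_CUBIC)[:,:,::-1])
E
```

```text
[493.15798329 279.05397643  45.75020485] [178.4220161    6.06891504   3.66632983] [-1.46934478 -0.83673482 -3.27401176]
```

View pics/c7.png

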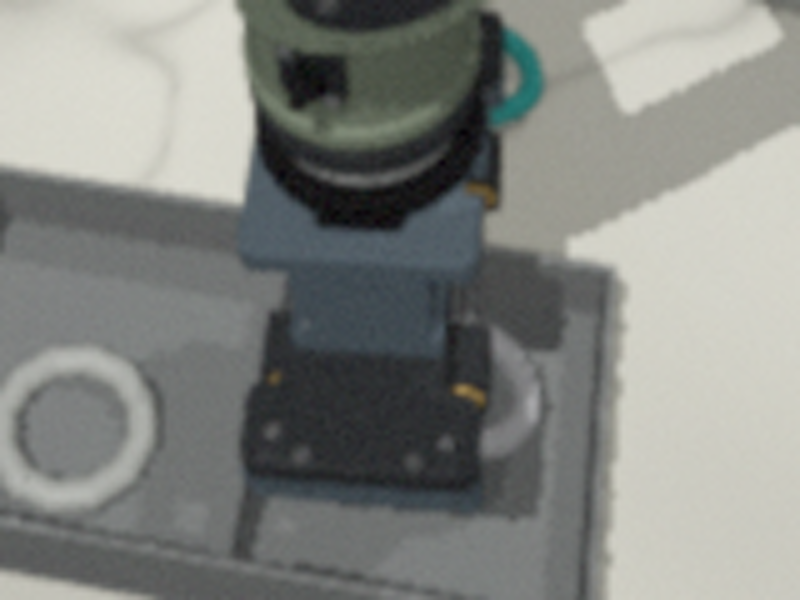

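The shackle is inside the empty bay, clear of the divider (about crop x=245 at the bottom) and the walls. I lower it by feel.

Call:
{"fn": "step_arm", "kwargs": {"plan": [0.1, -0.3, 0.9, 0, 0, 0, 0.07, 0, 0.6, 0, 0, 0, 0, 0, 0.3, 0, 0, 0, 0, 0, 0, 0, 0, 0]}}

```text
time_s: 13.88
ee_pos: [495.6, 284.5, 32.4]
ee_rot: [178.7, 5.5, 3.7]
force: [-1.1, 0.8, -2.5]
gripper_width: 47.5
gripper_force: 30.1
```

Call:
{"fn": "step_arm", "kwargs": {"plan": [0, 0, 0.2, 0, 0, 0, 0, 0, 0, 0, 0, 0]}}

```text
time_s: 14.05
ee_pos: [495.4, 284.6, 30.5]
ee_rot: [178.7, 5.5, 3.7]
force: [0.5, -1.0, -3.0]
gripper_width: 47.8
gripper_force: 30.1
```

Call:
{"fn": "step_arm", "kwargs": {"plan": [0, 0, 0.15, 0, 0, 0, 0, 0, 0, 0, 0, 0]}}

```text
time_s: 14.22
ee_pos: [495.1, 284.5, 28.8]
ee_rot: [178.7, 5.5, 3.7]
force: [-0.6, 0.5, -2.4]
gripper_width: 47.5
gripper_force: 30.1
```

Call:
{"fn": "step_arm", "kwargs": {"plan": [0, 0, 0.3, 0, 0, 0, 0, 0, 0, 0, 0, 0]}}

```text
time_s: 14.38
ee_pos: [495.4, 284.6, 26.0]
ee_rot: [178.7, 5.5, 3.7]
force: [1.0, -0.2, 0.9]
gripper_width: 48.0
gripper_force: 30.0
```

Call:
{"fn": "step_arm", "kwargs": {"plan": [0, 0, 0.2, 0, 0, 0, 0, 0, 0, 0, 0, 0]}}

```text
time_s: 14.55
ee_pos: [496.1, 284.7, 24.4]
ee_rot: [178.7, 5.4, 3.7]
force: [3.2, -0.8, 3.9]
gripper_width: 47.6
gripper_force: 30.0
```

Call:
{"fn": "step_arm", "kwargs": {"plan": [0, 0, 0.15, 0, 0, 0, 0, 0, 0, 0, 0, 0]}}

```text
time_s: 14.72
ee_pos: [496.0, 284.7, 22.8]
ee_rot: [178.8, 5.4, 3.7]
force: [4.2, -0.7, 4.6]
gripper_width: 47.6
gripper_force: 30.0
```

Call:
{"fn": "step_arm", "kwargs": {"plan": [0, 0, 0.1, 0, 0, 0, 0, 0, 0, 0, 0, 0, 0, 0, 0, 0, 0, 0], "newtons": 3}}

```text
time_s: 14.97
ee_pos: [493.2, 283.9, 20.4]
ee_rot: [178.6, 5.7, 3.7]
force: [-0.1, 0.7, -0.2]
gripper_width: 48.2
gripper_force: 3.5
```

Call:
{"fn": "step_arm", "kwargs": {"plan": [0, 0, 0, 0, 0, 0, 0, 0, 0, 0, 0, 0], "hand": 4.9}}

```text
time_s: 15.13
ee_pos: [493.4, 283.9, 20.8]
ee_rot: [178.6, 5.7, 3.7]
force: [-0.2, 0.1, -1.6]
gripper_width: 48.6
gripper_force: 0.5
```

Call:
{"fn": "step_arm", "kwargs": {"plan": [0, 0, 0, 0, 0, 0, 0, 0, 0, 0, 0, 0, 0, 0, 0, 0, 0, 0], "hand": 6.6}}

```text
time_s: 15.38
ee_pos: [494.2, 284.2, 21.2]
ee_rot: [178.7, 5.6, 3.7]
force: [0.2, -1.0, 0.5]
gripper_width: 64.6
gripper_force: 0.0
```

Released. I retreat straight up along the tool axis and look.

Call:
{"fn": "step_arm", "kwargs": {"plan": [0, 0, -1.0, 0, 0, 0, 0.1, 0, -2.0, 0, 0, 0, 0.1, 0, -3.5, 0, 0, 0, 0.1, 0, -4.0, 0, 0, 0, 0, 0, -4.0, 0, 0, 0]}}

```text
time_s: 15.8
ee_pos: [510.9, 288.4, 167.2]
ee_rot: [178.7, 5.6, 3.7]
force: [0.3, 0.4, -0.5]
gripper_width: 66.2
gripper_force: 0.0
```

Call:
{"fn": "step_arm", "kwargs": {"plan": [0, 0, -2.0, 0, 0, 0, 0, 0, 0, 0, 0, 0, 0, 0, 0, 0, 0, 0]}}

```text
time_s: 16.05
ee_pos: [513.5, 289.5, 187.0]
ee_rot: [178.8, 5.4, 3.7]
force: [-0.7, 0.4, -0.9]
gripper_width: 66.0
gripper_force: 0.0
```

```bash
python3 - <<'E'
from h import *
s=sensors.state();print(s["time_s"],s["ee_pos"],s["force"],s["gripper_width"])
f=viewer.grab_frame("side")
cv2.imwrite('pics/c8.png',cv2.resize(f["img"][184:384,160:360],(600,600),interpolation=cv2.INTER_CUBIC)[:,:,::-1])
for n in ("shackle","pin_mid","crown"): print(n,[(np.round(onz(f,r["location"],12),0).tolist(),round(r["score"],2)) for r in viewer.pinpoint(n,f)])
E
```

```text
16.05 [513.54484834 289.45143881 186.95865685] [-0.72039942  0.43586292 -0.88230616] 66.04129495276919
shackle [([479.0, 285.0, 12.0], 0.8), ([414.0, -131.0, 12.0], 0.78), ([488.0, 106.0, 12.0], 0.63), ([692.0, -146.0, 12.0], 0.58), ([536.0, -75.0, 12.0], 0.24)]
pin_mid [([493.0, 280.0, 12.0], 0.76), ([495.0, 104.0, 12.0], 0.65), ([475.0, 295.0, 12.0], 0.65), ([399.0, -152.0, 12.0], 0.59), ([714.0, -144.0, 12.0], 0.44), ([538.0, 294.0, 12.0], 0.16)]
crown [([450.0, 121.0, 12.0], 0.8), ([443.0, 285.0, 12.0], 0.79), ([660.0, -131.0, 12.0], 0.51), ([426.0, -96.0, 12.0], 0.5)]
```

View pics/c8.png

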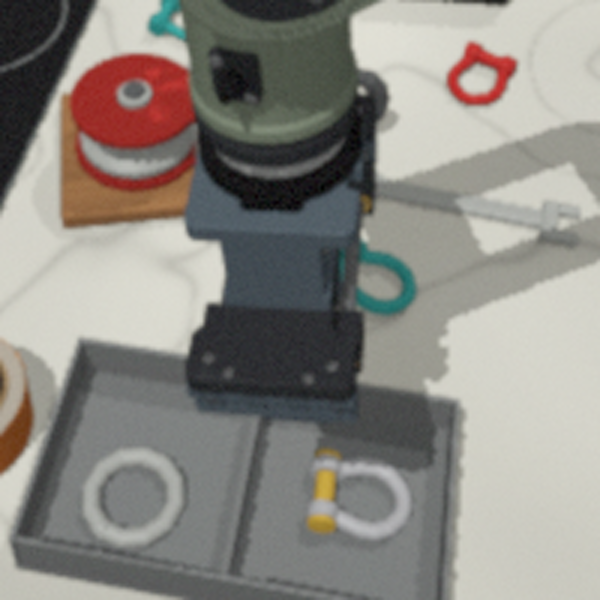

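The shackle lies flat in the middle of the empty bay: pin at about crop (323,492), crown at (405,498). The ring hasn't moved and the gripper is clear.

```bash
python3 -c "
from workcell import env
print(env.job_done())"
```

```text
the job is handed in; nothing more can be done
None
```

The shackle is off the hook with the keeper shut and lies flat in the tray's empty bay; the job was handed in at about 16 s, with no verdict returned.

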